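Check a brake lever's fork in the slot-depth gauge

ROBOT

A 6-joint arm with a two-finger parallel gripper is mounted at the origin on the work surface. World frame = base frame: x ahead of the robot, y to its left, z up, the work surface at z = 0. Lengths are in m, angles in rad, forces in N, time in s.
With the tool pointing down it reaches from about 0.3 to 0.775 m from the base axis. Payload 14.6 kg.
Tool frame: the origin (TCP) lies midway between the tips of the shut fingers; the grasp point (between the pads) lies bot.grip_depth behind it (bot.grip_depth is the distance from the TCP to the grasp point, in m); z points along the fingers, y is the line along which they close (so a half turn about z gives the same grasp; the last joint's range is limited). The gripper opens to 94 mm and grips with 3 to 60 N. Pads are 16 mm wide; open, the fingers measure 119 mm over their backs; the gripper's body (75 mm by 177 mm) begins 78 mm behind the grasp point.
Start: joints at [-1.223, 0.3, 1.521, -0, 1.321, -0.067], TCP at [0.222, -0.503, 0.184] pointing down, gripper open.
Joint ranges: [-3.03, 3.03], [-0.79, 2.21], [0.23, 2.52], [-1.04, 4.18], [0, 3.07], [-2.55, 2.55]. Speed limits (rad/s): [2.22, 2.22, 2.57, 3.14, 3.14, 3.14].

INTERFACE

Orientations are given as [roll, pitch, yaw] about the fixed x, y, z axes, in that order (R = Rz(yaw) Ry(pitch) Rx(roll)).
In Python, from workcell import bot gives the robot as it stands.
- The arm moves only by the shell command python3 -m creep 'ROWS' [FORCE]. ROWS is JSON, a list of rows, each a list of 5 numbers: the finger opening in cm, from 0 to 9.4, then the shift along the world's x, y, z in cm, then the turn about the world's z in units of 8 degrees (1.0 is 8 degrees). In form: [[claw, tx, ty, tz, turn], ...]. A call has 1 to 12 rows; each row is the pose to reach, as a shift and turn from the pose commanded when the call began; what a row does not reach only later rows make up. A row lasts 1/8 s, in which the tool goes at most 62.5 mm and 10.7 degrees, less where a joint would pass 70% of its speed; a pose out of reach is approached as far as the arm can. A call with a gripper value outside its range is refused whole. The fingers move at their own pace and stop on an object; FORCE is the grip in N (left out, the last holds). Time passes only in rows, so rows that repeat a pose let the fingers close. It gives the time, the measured TCP pose, the force, the opening and the grip force at its end, in the units of the state.
- bot.get_obs(): the state, without advancing time (a new reading comes with each control period).
- bot.capture(name): name is "scene" or "top" or "wrist"; returns a dict with "color" (384x512x3 uint8, red, green, blue), "mtx" (3x3 intrinsics, pixels), "k1" (the pictures are not rectified: a ray, as slopes to the right and down, at radius r is drawn at 1 + k1 r^2 times it, then the intrinsics apply), "R" (3x3) and "t" (3): a world point X has camera coordinates R X + t; the wrist camera has in their place "hand_eye" (4x4, takes a point from camera to tool coordinates, whose origin is the TCP and whose axes are the flange's). Camera axes: x right, y down, z forward; pixel columns grow to the right and rows downward; lengths in m; the calibration is good to about 2 mm. A picture is of the moment at which its call begins: read the wrist's pose just before it. There is no depth.
- bot.close_job(): hands the job in; it is judged then, once.
The state is a dict: "clock": time; "joints": joint angles; "dq": joint speeds; "tau": joint torques, N m; "position": TCP position; "tool_rot": TCP orientation; "ft_force": force on the tool from outside, world axes, zero at the start; "moment": the same for the moment, N m; "grip_width": finger opening in m; "grasp_force": force on a finger pad.
Only numpy, scipy, OpenCV 4.12 (cv2) and the standard library are available. Lean on these libraries where they do the work, as an engineer would, in place of code of your own. Each camera call takes 0.05 s, during which the arm holds its last target. There are 200 camera calls.

TASK

Pick the polished lever off the cardboard and lay it flat on the gauge's narrow raised rail, its forked end facing the stop, then slide it along the rail so that the fork goes behind the yellow lip, either side of the dial spindle, until both prongs are fully home and square against the stop. Keep it pressed home there with a gentle but firm, steady push so that the dial can be read: the program finishes while still holding the lever in the fingers and pressing. Do not ram the stop, and leave the black levers and everything else on the bench where they are.

Things in the scene. Friction and masses are not known exactly. Their poses are not given: they have to be found in the camera images.
- lever_polished: The lever to check: bright aluminium, 170 mm long (all sizes in mm), 12 thick, about 120 g, lying flat. Origin: on its underside, on the blade's centre line, 85 from the prong tips; x points to the fork, z up. Blade straight, 15 wide from x = -25 to 39 (grip here, across y; centre of mass near x = 2); behind that it bends to -y, ending in a button 18 across at x = -80, y = -11.
- lever_polished_fork (a point): Polished lever: middle of the line across the two prong tips, on the underside (lever frame 85, 0, 0; axes of the lever). The fork: a boss 26 wide from x = 39 to 71, then two prongs, each 8 wide, from x = 71 to 85, with an open slot 10 wide and 14 deep between them on the centre line.
- lever_black1: Black lever of the same shape and size; not to be checked, leave it lying. Same origin and axes.
- lever_black2: Black lever, as above.
- lever_black3: Black lever, as above.
- card: Flat cardboard sheet 280 x 310 x 6, fixed, on which the four levers lie side by side about 63 apart (in any order), forks towards the card's +x. Origin: centre of its underside; top 6 above it.
- gauge: Slot-depth gauge, fixed. Origin: centre of the underside of its blue base, 260 (x) x 100 (y) x 15 mm; the lever goes in towards +x, away from the robot. Steel rail 13 wide on y = 0, top 45 above the bench, from x = -110 to the stop face at x = 20; its foot is 36 wide, up to 23 high. Dial behind the stop, 59 across, face up. Nothing of the gauge rises over 70.
- gauge_stop (a point): Where the middle of the prong tips belongs: foot of the stop face, on the rail's top and centre line (gauge frame 20, 0, 45; axes of the gauge). Steel guide cheeks stand either side of the rail for the last 24 before the stop, 29 apart, tops 13 above the rail top; before that, to 38 before the stop, they flare to about 42 apart.
- gauge_lip (a point): Middle of the yellow lip's front edge, on its underside (gauge frame 8, 0, 60; axes of the gauge): a plate 60 wide and 5 thick overhanging the rail's last 12, so 15 above the rail top, hiding stop and prong tips from above. A small sloped lead-in reaches 5 further to -x.
- stop_block: The gauge's stop block, 25 x 60 x 45, under the yellow lip: the prongs end on its flat face. Its frame is the gauge's own (the same origin, under the middle of the base plate), and it does not move.
- spindle_tip_free (a point): Rounded tip of the dial spindle when free (gauge frame 0, 0, 51; axes of the gauge): a round pin 5 to 6 thick on the rail's centre line, 6 above the rail top, standing out of the stop face by 20 towards -x. It fits between the prongs.
- spindle (a joint): How far the dial spindle is pushed in, m: 0 free, 0.010 the most. Spring: 1.2 N at 0, 2.0 N at 0.010; it pushes a lever that is let go back out. It meets the slot's bottom 6 mm before the lever is home, so it reads about 0.006 with the prongs on the stop. The red needle makes one turn in 10 mm.
- loupe: Small black eyeglass, 34 across, 34 tall, standing between card and gauge. Origin: centre of its foot. Leave it.
- marker: White and blue marker pen, 130 x 15 x 13, lying between card and gauge. Origin: underside, near its middle, x along it. Leave it.
- caliper: Digital caliper 235 long, lying beyond card and gauge. Origin: underside of its beam's middle, x along it. Leave it.
- swab_tub: Clear tub of swabs 80 x 120 x 76, beyond the card. Origin: centre of its underside. Leave it.
- tea_mug: White lidded mug, 86 across, 121 tall, on the gauge's right. Origin: centre of its foot. Leave it.
Not all that is in view belongs to the job. What is meant by the lever_polished is not orange or turquoise, and is the larger of those in its own colour.

How it is judged:
By the outcome, as a careful person would: the job done as asked, in the order asked, and still so for the second after the job is handed in, while the arm keeps its last pose, push and grip.
It also fails if it takes over 54 s, if anything falls off the work surface, if the arm or the gripper's body presses on something with over 40 N, if the wrist force passes 120 N, or if a joint passes its speed limit or range.

## Working session

There is one attempt and no reset: what is moved stays moved. The work goes in short steps, Python scripts to look and compute and a shell command to move; the robot and the scene stay as the last step left them, time stands still between calls to the robot, and variables do not carry over. Pictures are saved under pics/ and viewed, at most 10 in all, crops included, and the job is handed in when it is done.

```bash
mkdir -p pics; ls
cat > h.py <<'E'
import numpy as np, cv2
from workcell import bot
def shot(name,fn):
    o=bot.get_obs(); c=bot.capture(name)
    import pickle; pickle.dump((o,c),open('pics/'+fn+'.pkl','wb'))
    cv2.imwrite('pics/'+fn+'.png',c['color'][:,:,::-1]); return o,c
def load(fn):
    import pickle; return pickle.load(open('pics/'+fn+'.pkl','rb'))
def cam(o,c):
    if 'R' in c and c.get('R') is not None: return np.array(c['R']),np.array(c['t'])
    from scipy.spatial.transform import Rotation as Ro
    T=np.eye(4); T[:3,:3]=Ro.from_euler('xyz',o['tool_rot']).as_matrix(); T[:3,3]=o['position']
    M=np.linalg.inv(T@np.array(c['hand_eye'])); return M[:3,:3],M[:3,3]
def dist(c): return np.array([c['k1'],0,0,0,0.])
def pix2w(o,c,uv,z):
    R,t=cam(o,c); n=cv2.undistortPoints(np.array(uv,float).reshape(-1,1,2),np.array(c['mtx']),dist(c)).reshape(-1,2)
    C=-R.T@t; d=np.c_[n,np.ones(len(n))]@R; z=np.broadcast_to(z,len(n))
    return C+d*((z-C[2])/d[:,2])[:,None]
def w2pix(o,c,X):
    R,t=cam(o,c); return cv2.projectPoints(np.array(X,float).reshape(-1,3),cv2.Rodrigues(R)[0],t,np.array(c['mtx']),dist(c))[0].reshape(-1,2)
E
python3 - <<'E'
from h import *
o,c=shot('top','top0'); o2,c2=shot('scene','sc0')
print(o); print(bot.grip_depth,c['k1'],c['mtx'],-np.array(c['R']).T@c['t'],-np.array(c2['R']).T@c2['t'])
cv2.imwrite('pics/both.png',np.vstack([cv2.resize(c['color'][:,:,::-1],(800,600))]))
E
```

```text
pics
{'clock': 0.0, 'joints': array([-1.22261258e+00,  3.00465547e-01,  1.52158722e+00, -9.23451689e-06,
        1.32068032e+00, -6.66053446e-02]), 'dq': array([-0.00073883, -0.00111015,  0.00082685, -0.00140191, -0.00049565,
        0.00035259]), 'tau': array([-3.89761717e-04, -5.31810451e+01, -3.52739954e+01,  7.07970886e-02,
        2.44578416e-02, -1.01313901e-04]), 'position': array([ 0.22154324, -0.5030961 ,  0.18378679]), 'tool_rot': array([-3.14045416e+00, -6.69779312e-05,  4.14791342e-01]), 'ft_force': array([-0.63258336,  0.03191964, -0.04649246]), 'moment': array([-0.03900879, -0.05333112,  0.02704499]), 'grasp_force': 0.0, 'grip_width': 0.09399724117608672}
0.0188 -0.1327897657733259 [[484.89452693   0.         251.41925927]
 [  0.         484.89452693 195.66613528]
 [  0.           0.           1.        ]] [0.4112283  0.00903278 1.60440001] [ 1.44854146 -0.40028761  1.20242307]
```

View pics/both.png

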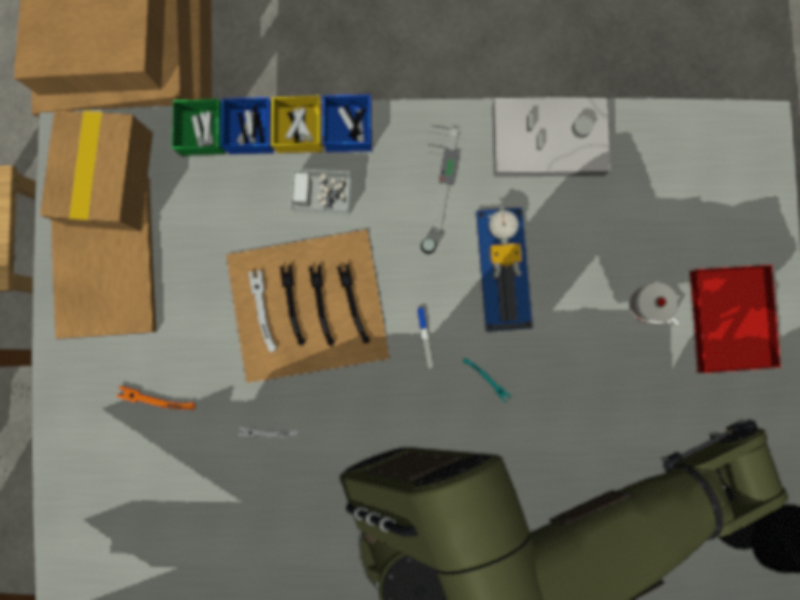

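The top view shows these lever-like objects, in 800x600 pixels:
- A bright lever on the card at (262,310).
- Three black levers at (292,303), (321,303) and (353,302).
- A smaller grey one off the card at (267,433).
- An orange one at (157,398).
- A turquoise one at (487,380).

The target is the bright one at (262,310), because it lies on the cardboard and is the larger of the two grey ones. The gauge is at (505,268). I'll confirm with an enlarged crop and compute coarse positions.

Run:
```python
from h import *
o,c=load('top0')
im=c['color'][:,:,::-1]
a=cv2.resize(im[145:285,140:350],None,fx=3.8,fy=3.8,interpolation=cv2.INTER_CUBIC)
cv2.imwrite('pics/crop0.png',a); print(a.shape)
s=.64
P=lambda L,z:np.round(pix2w(o,c,np.array(L)*s,z),4)
print('lever prong mid, boss, bend, button',P([(256,269),(260,290),(265,322),(271,348)],.018))
print('small',P([(240,431),(296,433)],.006))
print('base corners',P([(477,210),(523,208),(532,326),(488,330)],.015))
print('card corners',P([(227,254),(368,229),(389,358),(247,381)],.006))
print('rail',P([(507,318)],.045),'lip',P([(506,253)],.065),'dial',P([(503,224)],.06))
```

```text
(532, 798, 3)
lever prong mid, boss, bend, button [[0.584  0.3345 0.018 ]
 [0.5392 0.3259 0.018 ]
 [0.4713 0.3152 0.018 ]
 [0.4163 0.3026 0.018 ]]
small [[0.2406 0.3725 0.006 ]
 [0.2364 0.2525 0.006 ]]
base corners [[ 0.7038 -0.1357  0.015 ]
 [ 0.7071 -0.2335  0.015 ]
 [ 0.4566 -0.2468  0.015 ]
 [ 0.4493 -0.1541  0.015 ]]
card corners [[0.6187 0.4003 0.006 ]
 [0.6676 0.0963 0.006 ]
 [0.393  0.0544 0.006 ]
 [0.3467 0.3567 0.006 ]]
rail [[ 0.4729 -0.1906  0.045 ]] lip [[ 0.605  -0.1887  0.065 ]] dial [[ 0.6658 -0.1845  0.06  ]]
```

View pics/crop0.png

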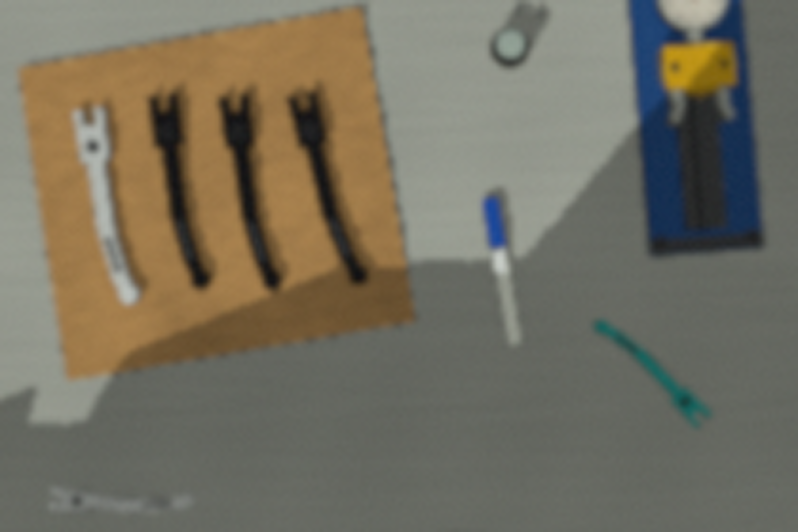

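The crop confirms it. The bright full-size lever with its fork up lies on the card's left, next to three black ones. The small grey one at (115,500) is off the card and is the decoy. The gauge rail runs at about 4° yaw, and its entry is toward the robot.

```bash
python3 - <<'E'
from h import *
c=bot.capture('wrist'); print(np.round(c['hand_eye'],4),c['mtx'][0],c['mtx'][1],c['k1'])
E
python3 -m creep '[[9.4,6,20,10,0],[9.4,12,40,14,0],[9.4,20,60,14,-1],[9.4,24,80,14,-1.8],[9.4,24,80,14,-1.8],[9.4,24,80,14,-1.8],[9.4,24,80,14,-1.8],[9.4,24,80,14,-1.8],[9.4,24,80,14,-1.8],[9.4,24,80,14,-1.8],[9.4,24,80,14,-1.8],[9.4,24,80,14,-1.8]]'
```

```text
[[-1.100e-03 -9.627e-01 -2.706e-01  7.870e-02]
 [ 1.000e+00 -1.200e-03  4.000e-04  8.000e-04]
 [-7.000e-04 -2.706e-01  9.627e-01 -1.996e-01]
 [ 0.000e+00  0.000e+00  0.000e+00  1.000e+00]] [273.39511864   0.         256.03225816] [  0.         273.39511864 189.59440551] 0.007474478384086026
clock: 1.65
position: [0.4334, 0.2033, 0.312]
tool_rot: [3.142, -0.0, 0.164]
ft_force: [0.8, -1.1, 0.4]
grip_width: 0.0939
grasp_force: 0.0
```

```bash
python3 -m creep '[[9.4,5,11.5,-16,0],[9.4,5,11.5,-16,0],[9.4,5,11.5,-16,0],[9.4,5,11.5,-16,0],[9.4,5,11.5,-16,0],[9.4,5,11.5,-16,0]]'
python3 - <<'E'
from h import *
o,c=shot('wrist','w1'); print(o['position'],o['tool_rot'])
cv2.imwrite('pics/w1b.png',cv2.resize(c['color'][:,:,::-1],(800,600),interpolation=cv2.INTER_CUBIC))
E
```

```text
clock: 2.4
position: [0.4839, 0.3156, 0.1538]
tool_rot: [-3.141, -0.003, 0.163]
ft_force: [-0.6, -0.1, 0.8]
grip_width: 0.0941
grasp_force: 0.0
[0.48389768 0.31561651 0.15383579] [-3.14067269e+00 -2.67317715e-03  1.62874115e-01]
```

View pics/w1b.png

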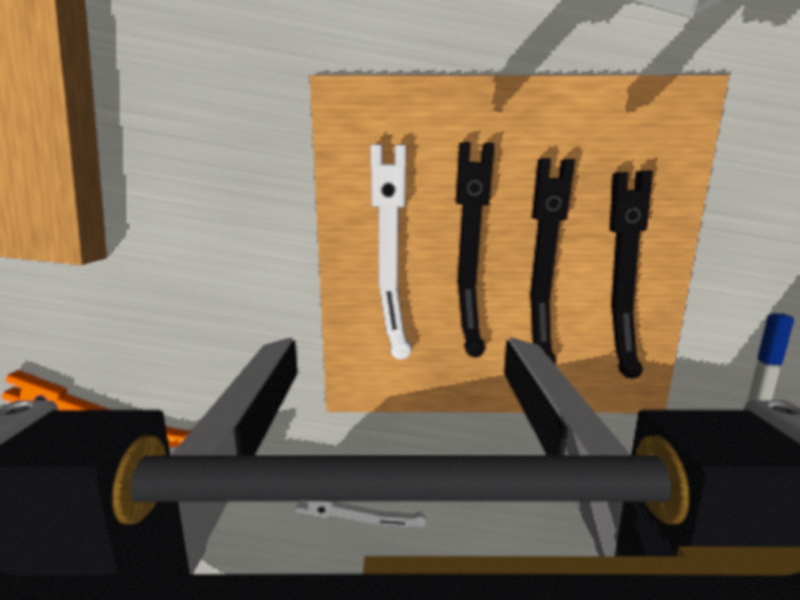

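The wrist view shows the polished lever's prong tips at (371..405,145), its boss hole at (388,190), its blade around (388,245) and its button at (401,351). Next I'll segment it and map it to the world at z = 0.018.

```bash
cat > lev.py <<'E'
from h import *
def lever(o,c,box,z):
    im=c['color']; hsv=cv2.cvtColor(im,cv2.COLOR_RGB2HSV); m=(hsv[...,1]<50)&(hsv[...,2]>150)
    k=np.zeros_like(m); x0,y0,x1,y1=box; k[y0:y1,x0:x1]=m[y0:y1,x0:x1]
    n,lab,st,_=cv2.connectedComponentsWithStats(k.astype(np.uint8)); i=1+np.argmax(st[1:,4])
    v,u=np.nonzero(lab==i); return pix2w(o,c,np.c_[u,v],z)[:,:2]
E
python3 - <<'E'
from lev import *
o,c=load('w1'); P=lever(o,c,(215,80,285,240),.018); print(len(P))
yaw=.163
for _ in range(4):
    d=np.array([np.cos(yaw),np.sin(yaw)]); n=np.array([-d[1],d[0]])
    s=P@d; w=P@n; tip=np.percentile(s,99.5); x=s-tip+85e-3
    b=(x>-.020)&(x<.035)
    xs=np.arange(-.02,.035,.004); mid=[(w[b&(abs(x-q)<.004)].min()+w[b&(abs(x-q)<.004)].max())/2 for q in xs]
    wd=[np.ptp(w[b&(abs(x-q)<.004)]) for q in xs]
    p=np.polyfit(xs,mid,1); yaw+=np.arctan(p[0])
    org=d*(tip-.085)+n*p[1]
print('len',np.ptp(s),'tip',tip,'yaw',yaw,'deg',np.degrees(yaw),'org',org,'width',np.mean(wd))
bo=(x>.045)&(x<.07); print('boss mid',(w[bo].min()+w[bo].max())/2-p[1],np.ptp(w[bo]))
t=(x>.075); print('prong mid',(w[t].min()+w[t].max())/2-p[1],np.ptp(w[t]))
T=np.array(c['hand_eye']); print('grip at x=5mm',org+d*.005)
E
```

```text
1672
len 0.17121915329281484 tip 0.6241771060101446 yaw 0.1401007830297416 deg 8.02718357408226 org [0.49841237 0.32689079] width 0.013329140159917189
boss mid 0.0006082978013097762 0.02491673786526241
prong mid 0.0008319123123687877 0.02458516676061573
grip at x=5mm [0.50336338 0.32758901]
```

```bash
python3 -m creep '[[4,1.6,1.15,-3,-0.13],[4,1.6,1.15,-8,-0.13],[4,1.6,1.15,-12,-0.13],[4,1.6,1.15,-12,-0.13],[4,1.6,1.15,-12,-0.13],[4,1.6,1.15,-12,-0.13]]' 30
python3 - <<'E'
from h import *
o,c=shot('wrist','w2'); print(o['position'],o['tool_rot'])
cv2.imwrite('pics/w2b.png',cv2.resize(c['color'][:,:,::-1],(800,600),interpolation=cv2.INTER_CUBIC))
E
```

```text
clock: 3.2
position: [0.5004, 0.328, 0.0341]
tool_rot: [-3.14, -0.003, 0.145]
ft_force: [0.5, 0.5, -0.3]
grip_width: 0.0407
grasp_force: 0.0
[0.50037315 0.32798293 0.03413717] [-3.14031753 -0.00327851  0.14515454]
```

View pics/w2b.png

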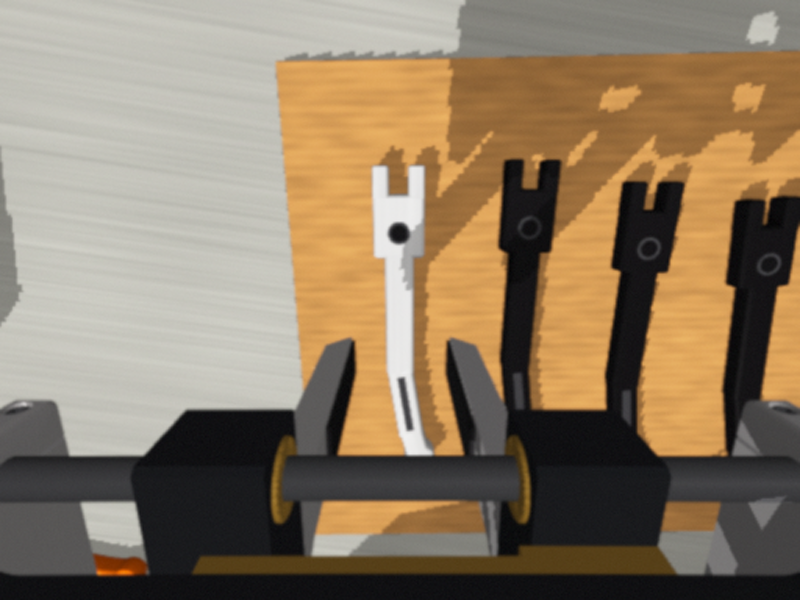

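The fingers straddle the blade, with fingertips at (340,345) and (462,345). The prong tips are at (398,168). I'll re-measure from here before closing.

Run:
```python
from h import *
o,c=load('w2'); s=.64
p=o['position']; print('tcp at grip h',w2pix(o,c,[[p[0],p[1],.018],[p[0],p[1],.034]])/s)
W=pix2w(o,c,np.array([(373,167),(424,167),(387,258),(411,258),(386,372),(410,372),(399,233)])*s,.018); print(W.round(4))
f=(W[0]+W[1])/2; b=(W[2]+W[3])/2; e=(W[4]+W[5])/2
print('yaw f-e',np.degrees(np.arctan2(*(f-e)[1::-1])),np.degrees(np.arctan2(*(b-e)[1::-1])), np.linalg.norm(f-e))
y=.145; d=np.array([np.cos(y),np.sin(y)]); print('tcp in lever x,y',(p[:2]-f[:2])@d+.085,(p[:2]-f[:2])@[-d[1],d[0]])
```

```text
tcp at grip h [[398.53763388 329.26111097]
 [398.42232291 340.1930668 ]]
[[0.581  0.3521 0.018 ]
 [0.5846 0.3277 0.018 ]
 [0.5378 0.3393 0.018 ]
 [0.5396 0.3272 0.018 ]
 [0.4746 0.3313 0.018 ]
 [0.4765 0.3182 0.018 ]
 [0.5513 0.3351 0.018 ]]
yaw f-e 8.054217959266914 7.722062398744459 0.10826533182467456
tcp in lever x,y 0.001738040704125532 0.00013649445769107343
```

```bash
python3 -m creep '[[4,0,0,-1.5,0],[4,0,0,-2.4,0],[4,0,0,-2.4,0],[4,0,0,-2.4,0],[1,0,0,-2.4,0],[1,0,0,-2.4,0],[1,0,0,-2.4,0],[1,0,0,-2.4,0],[1,0,0,-2.4,0],[1,0,0,-2.4,0]]' 35
```

```text
clock: 4.5
position: [0.4993, 0.3276, 0.0077]
tool_rot: [-3.142, 0.0, 0.145]
ft_force: [-0.1, -0.4, -0.3]
grip_width: 0.0105
grasp_force: 0.0
```

Run:
```python
from h import *
o,c=shot('wrist','w3'); print(o['position'],o['grip_width'],o['grasp_force'],o['ft_force'])
cv2.imwrite('pics/w3b.png',cv2.resize(c['color'][:,:,::-1],(800,600),interpolation=cv2.INTER_CUBIC))
```

```text
[0.49930749 0.32755619 0.00773951] 0.010534018858626685 0.0 [-0.10572797 -0.40761544 -0.25642495]
```

View pics/w3b.png

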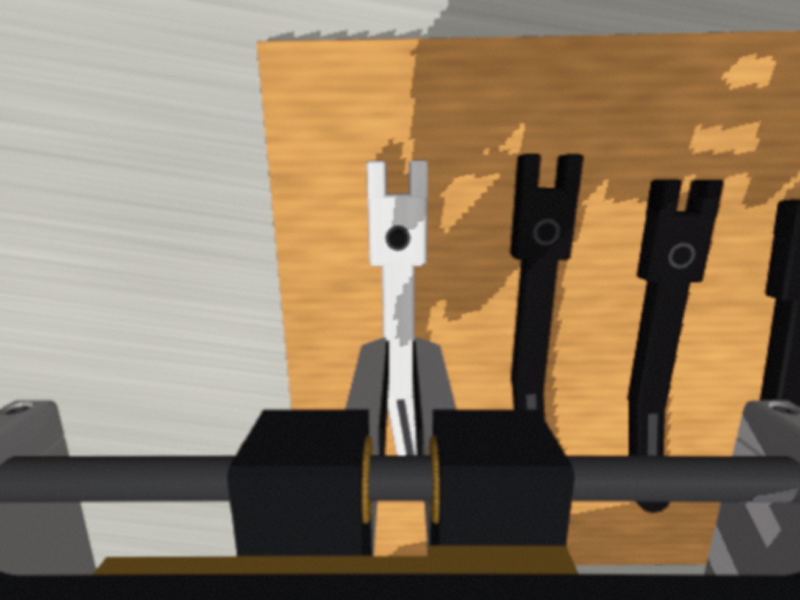

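The fingers are at the blade, with tips at (372,345) and (430,345), but no grip force shows yet. They stopped at the commanded 1 cm, so I'll command a full close.

```bash
python3 -m creep '[[0,0,0,0,0],[0,0,0,0,0],[0,0,0,0,0],[0,0,0,0,0]]' 35
```

```text
clock: 5.05
position: [0.4993, 0.3275, 0.0077]
tool_rot: [3.142, 0.0, 0.145]
ft_force: [0.1, 0.1, 1.1]
grip_width: 0.0004
grasp_force: 0.0
```

Run:
```python
from h import *
o,c=shot('wrist','w4'); o2,c2=shot('scene','sc4')
a=cv2.resize(c['color'][:,:,::-1],(400,300)); 
p=w2pix(o2,c2,[o2['position']])[0].astype(int); print(p)
b=c2['color'][max(0,p[1]-45):p[1]+45,max(0,p[0]-60):p[0]+60,::-1]
cv2.imwrite('pics/w4b.png',np.hstack([a[:, :],cv2.resize(b,(400,300),interpolation=cv2.INTER_CUBIC)]))
```

```text
[325 181]
```

View pics/w4b.png

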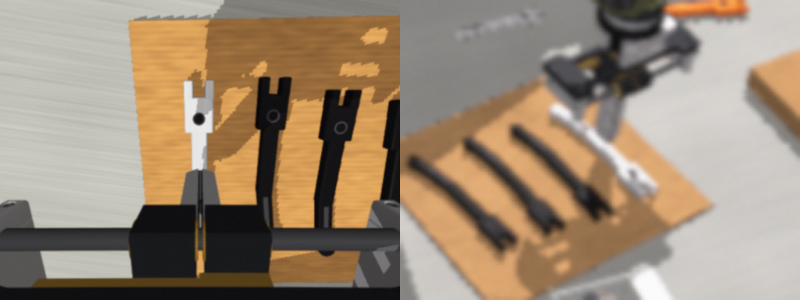

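The left panel shows the fingers fully shut at (200,175), over the blade rather than around it. The lever is undisturbed. The scene crop on the right also shows the tips ending above the blade.

So the real tips sit at least 10 mm behind the reported TCP. The apparent gap size in w1 suggests about 19 mm. With the tips above the 18 mm lever top, I can open and safely drop 10 mm.

```bash
python3 -m creep '[[4,0,0,0,0],[4,0,0,0,0],[4,0,0,0,0],[4,0,0,0,0],[4,0,0,-0.4,0],[4,0,0,-0.8,0],[4,0,0,-0.8,0],[4,0,0,-0.8,0]]' 35; python3 -m creep '[[4,0,0,-0.2,0],[4,0,0,-0.2,0],[4,0,0,-0.2,0]]'
```

```text
clock: 6.15
position: [0.4994, 0.3275, -0.0003]
tool_rot: [3.142, 0.0, 0.145]
ft_force: [0.3, 0.7, 0.5]
grip_width: 0.04
grasp_force: 0.0
clock: 6.52
position: [0.4993, 0.3275, -0.0022]
tool_rot: [-3.142, -0.0, 0.145]
ft_force: [-0.0, 0.3, -0.0]
grip_width: 0.04
grasp_force: 0.0
```

```bash
python3 -m creep '[[4,0,0,-0.3,0],[4,0,0,-0.3,0],[4,0,0,-0.3,0]]'; python3 -m creep '[[4,0,0,-0.2,0],[4,0,0,-0.2,0],[4,0,0,-0.2,0]]'
```

```text
clock: 6.9
position: [0.4993, 0.3275, -0.0053]
tool_rot: [3.142, 0.0, 0.145]
ft_force: [0.9, -0.1, 0.4]
grip_width: 0.0402
grasp_force: 0.0
clock: 7.28
position: [0.4993, 0.3275, -0.0073]
tool_rot: [3.142, 0.0, 0.145]
ft_force: [-0.3, -0.1, 0.1]
grip_width: 0.0401
grasp_force: 0.0
```

```bash
python3 -m creep '[[4,0,0,-0.2,0],[4,0,0,-0.2,0],[4,0,0,-0.2,0]]'
```

```text
clock: 7.65
position: [0.4994, 0.3275, -0.0093]
tool_rot: [-3.142, -0.0, 0.145]
ft_force: [0.2, 0.3, -0.0]
grip_width: 0.04
grasp_force: 0.0
```

```bash
python3 -m creep '[[4,0,0,-0.15,0],[4,0,0,-0.15,0],[4,0,0,-0.15,0]]'
```

```text
clock: 8.02
position: [0.4993, 0.3275, -0.0108]
tool_rot: [3.142, 0.0, 0.145]
ft_force: [0.6, 0.6, 0.6]
grip_width: 0.0399
grasp_force: 0.0
```

```bash
python3 -m creep '[[1.2,0,0,0,0],[1.2,0,0,0,0],[1.2,0,0,0,0],[1.2,0,0,0,0]]' 15
```

```text
clock: 8.52
position: [0.4994, 0.3276, -0.0107]
tool_rot: [-3.142, -0.0, 0.145]
ft_force: [0.3, -0.1, -0.5]
grip_width: 0.0149
grasp_force: 15.0
```

The grip is good: 14.9 mm opening with 15 N. Next I'll firm up the grip, lift, and carry to beside the gauge with the lever to the left of the rail so the gauge stays visible.

```bash
python3 -m creep '[[1,0,0,0,0],[1,0,0,0,0],[1,0,0,0.5,0],[1,0,0,2,0],[1,0,0,5,0],[1,0,0,10,0],[1,0,0,16,0],[1,0,0,17,0]]' 40; python3 -m creep '[[1,-1,-4,0,0],[1,-2,-9,0,-0.6],[1,-2,-14,0,-0.6],[1,-2,-19,0,-0.6],[1,-2,-24,0,-0.6],[1,-2,-29,0,-0.6],[1,-2,-34,0,-0.6],[1,-2,-38,0,-0.6],[1,-2,-41,0,-0.6],[1,-2,-43,0,-0.6],[1,-2,-43,0,-0.6],[1,-2,-43,0,-0.6]]'
python3 - <<'E'
from h import *
o,c=shot('wrist','w5'); print(o['position'],o['tool_rot'],o['grip_width'],o['ft_force'])
cv2.imwrite('pics/w5b.png',cv2.resize(c['color'][:,:,::-1],(800,600),interpolation=cv2.INTER_CUBIC))
E
```

```text
clock: 9.52
position: [0.5007, 0.3283, 0.1648]
tool_rot: [-3.139, -0.007, 0.145]
ft_force: [0.1, 0.5, -2.1]
grip_width: 0.0146
grasp_force: 40.0
clock: 11.02
position: [0.4791, -0.1018, 0.1591]
tool_rot: [-3.141, 0.0, 0.062]
ft_force: [-0.3, 0.3, -2.2]
grip_width: 0.0145
grasp_force: 40.0
[ 0.47911375 -0.10181377  0.15906919] [-3.14126922e+00  4.76758751e-04  6.17219953e-02] 0.014519092759457643 [-0.33211633  0.2748023  -2.16061138]
```

View pics/w5b.png

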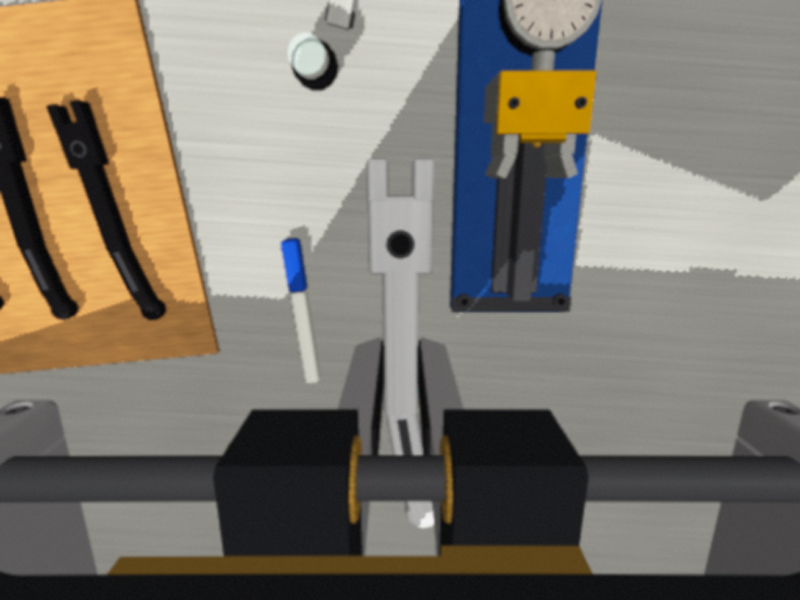

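The held lever's fork tips are at (401,160), with the blade straight at column 400. The gauge is to the right: lip front edge near (545,140), rail around (525,220), base front near (510,300). I'll enlarge the gauge to read its edges.

Run:
```python
from h import *
o,c=load('w5')
a=c['color'][40:205,280:400,::-1]
a=cv2.resize(a,None,fx=3.6,fy=3.6,interpolation=cv2.INTER_LANCZOS4)
b=c['color'][75:140,310:375,::-1]; b=cv2.resize(cv2.convertScaleAbs(b,alpha=1.6),(360,360),interpolation=cv2.INTER_LANCZOS4)
b=cv2.copyMakeBorder(b,0,a.shape[0]-360,0,0,cv2.BORDER_CONSTANT)
r=np.hstack([a,b]); print(r.shape); cv2.imwrite('pics/w5c.png',r)
```

```text
(594, 792, 3)
```

View pics/w5c.png

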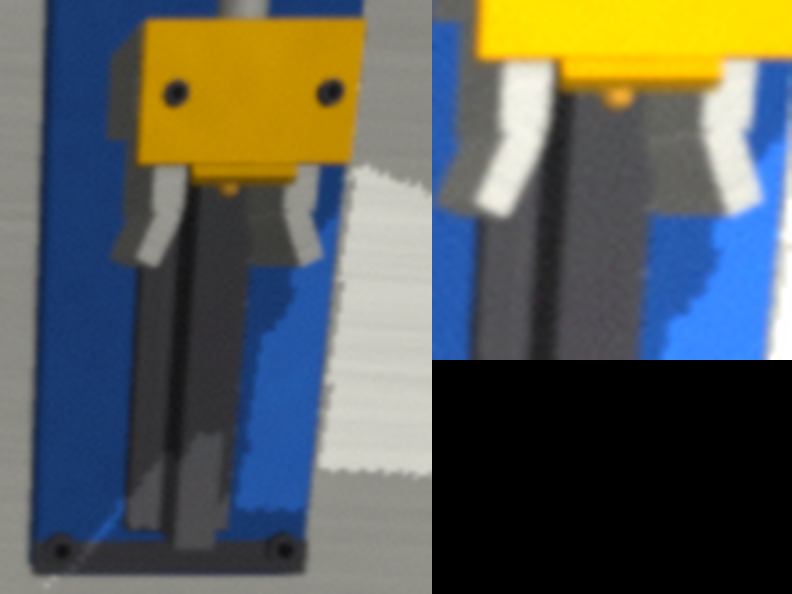

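The enlarged crop shows, in crop pixels:
- Lip front corners at (137,163) and (351,162).
- Spindle tip at (229,188).
- Flared cheek ends at (148,262) and (312,262).
- Rail front end from (175,548) to (213,548).
- Base left edge from (47,0) to (33,545), and right edge through (305,545).

Now converting those to world positions.

Run:
```python
from h import *
o,c=load('w5')
P=lambda L,z:pix2w(o,c,(np.array(L,float)+.5)/3.6-.5+[280,40],z)[:,:2]
lip=P([(137,163),(351,162),(146,18),(366,18)],.065); print('lip',lip.round(4),np.linalg.norm(lip[0]-lip[1]),np.linalg.norm(lip[0]-lip[2]))
lm=lip[:2].mean(0); lb=lip[2:].mean(0)
ch=P([(148,262),(312,262)],.058); ci=P([(183,190),(285,190)],.058); rf=P([(175,548),(213,548)],.045); sp=P([(229,188)],.051)[0]
print('cheek',ch.round(4),np.linalg.norm(ch[0]-ch[1]),'inner',ci.round(4),np.linalg.norm(ci[0]-ci[1]),'rail',rf.round(4),np.linalg.norm(rf[0]-rf[1]),'sp',sp)
b=P([(47,0),(33,545),(305,545),(322,440)],.015); print('base',b.round(4))
a=lambda p,q:np.degrees(np.arctan2(*(p-q)[::-1]))
print('yaws: lip-rail',a(lm,rf.mean(0)),'lip lat',a(lip[0],lip[1])-90,'liplong',a(lb,lm),'cheek-rail',a(ch.mean(0),rf.mean(0)),'baseL',a(b[0],b[1]),'baseR',a(b[3],b[2]),'sp-rail',a(sp,rf.mean(0)))
print('dist lip-rail (118)',np.linalg.norm(lm-rf.mean(0)))
# lever
s=.64;pz=o['position'][2]
L=lambda l,z:pix2w(o,c,(np.array(l,float)+.5)*s-.5,z)[:,:2]
f=L([(370,160),(433,160)],pz+.0288); bb=L([(386,273),(416,273)],pz+.0288); r=L([(382,372),(416,372)],pz+.0288)
print('fork',f,np.linalg.norm(f[0]-f[1]),'blade w',np.linalg.norm(bb[0]-bb[1]),'fork mid-tcp',f.mean(0)-o['position'][:2],'boss->tip',np.linalg.norm(f.mean(0)-bb.mean(0)),'yaw',a(f.mean(0),bb.mean(0)))
```

```text
lip [[ 0.5886 -0.1582]
 [ 0.5924 -0.2177]
 [ 0.6251 -0.1561]
 [ 0.6285 -0.2151]] 0.05968122296442145 0.03651183265764129
cheek [[ 0.5625 -0.1662]
 [ 0.5653 -0.2142]] 0.048108104037762486 inner [[ 0.5829 -0.1737]
 [ 0.5846 -0.203 ]] 0.02935283056012035 rail [[ 0.4725 -0.1895]
 [ 0.4732 -0.2021]] 0.012592597797449765 sp [ 0.5848247  -0.18896346]
base [[ 0.6397 -0.1344]
 [ 0.4623 -0.1467]
 [ 0.4682 -0.2452]
 [ 0.5068 -0.2447]]
yaws: lip-rail 3.8026141437009 lip lat 3.628831472706409 liplong 3.7036336113324797 cheek-rail 3.5084736325413344 baseL 3.9467646307007564 baseR 0.7349127197751832 sp-rail 3.486873558266845
dist lip-rail (118) 0.11793096774535317
fork [[ 0.56335037 -0.08588776]
 [ 0.56480499 -0.10983231]] 0.023988693114101466 blade w 0.012268569000429106 fork mid-tcp [0.08496393 0.00395373] boss->tip 0.04400776787977038 yaw 3.2513865271860727
```

The checks agree:
- Lip width comes out at 59.7 mm (should be 60) and lip to rail end at 117.9 mm (should be 118).
- Gauge yaw is about 3.65°, and the stop is at about (0.6025, -0.1872).

Next I'll hover over the rail with the prong tips about 34 mm before the stop, and re-measure the relative alignment.

```bash
python3 -m creep '[[1,0.2,-4,0,0.03],[1,0.5,-8,0,0.03],[1,0.5,-9.2,-2,0.03],[1,0.5,-9.2,-6,0.03],[1,0.5,-9.2,-9,0.03],[1,0.5,-9.2,-9.5,0.03],[1,0.5,-9.2,-9.5,0.03],[1,0.5,-9.2,-9.5,0.03],[1,0.5,-9.2,-9.5,0.03]]'
python3 - <<'E'
from h import *
o,c=shot('wrist','w6'); print(o['position'],o['tool_rot'],o['grip_width'],o['ft_force'])
a=cv2.resize(c['color'][40:250,120:400,::-1],(800,600),interpolation=cv2.INTER_CUBIC)
cv2.imwrite('pics/w6b.png',cv2.convertScaleAbs(a,alpha=1.3))
E
```

```text
clock: 12.2
position: [0.4848, -0.1946, 0.0652]
tool_rot: [3.141, -0.001, 0.066]
ft_force: [-0.3, -0.1, -1.4]
grip_width: 0.0146
grasp_force: 40.0
[ 0.48477565 -0.19457043  0.06519399] [ 3.14081339e+00 -1.35852406e-03  6.58409951e-02] 0.014618711865840527 [-0.27722009 -0.07924248 -1.40346801]
```

View pics/w6b.png

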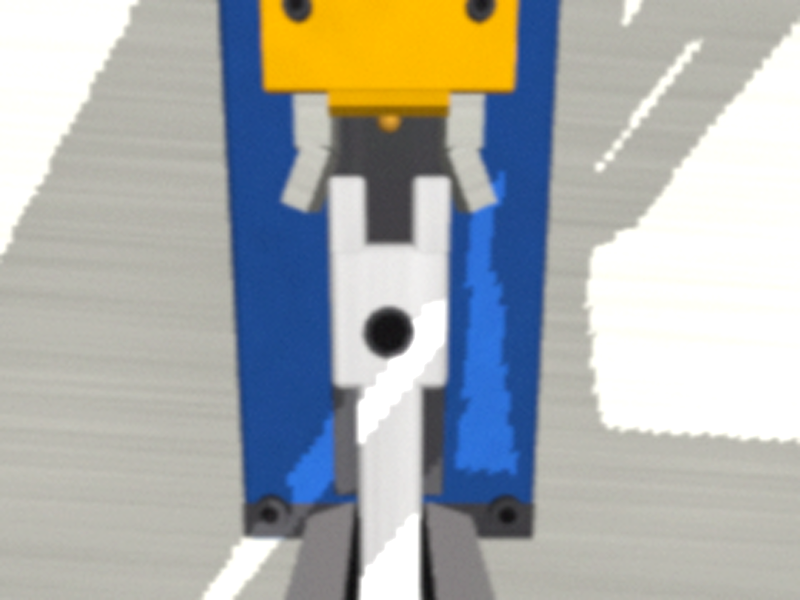

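The lever is aligned with the rail. Fork mid is at column 389.5, lip mid at 389 and spindle at 389, with the prong tips at row 178 inside the flare mouth. I'll check the numbers before lowering.

Run:
```python
from h import *
o,c=load('w6'); s=280/800
P=lambda L,z:pix2w(o,c,(np.array(L,float)+.5)*s-.5+[120,40],z)[:,:2]
z=o['position'][2]+.0288
y=.0637;d=np.array([np.cos(y),np.sin(y)]);n=np.array([-d[1],d[0]])
lip=P([(263,91),(515,91)],.065); lm=lip.mean(0); stop=lm+.012*d
f=P([(330,178),(449,178)],z); r=P([(359,540),(423,540)],z); b=P([(359,387),(423,387)],z); sp=P([(389,122)],.051)[0]
for k,v in dict(fork=f.mean(0),boss=b.mean(0),rear=r.mean(0),tcp=o['position'][:2],sp=sp).items(): print(k,((v-stop)@d*1e3).round(1),((v-stop)@n*1e3).round(1))
print(stop,np.linalg.norm(lip[0]-lip[1]),np.linalg.norm(f[0]-f[1]),np.linalg.norm(b[0]-b[1]),'lip yaw',np.degrees(np.arctan2(*(lip[0]-lip[1])[::-1]))-90)
```

```text
fork -32.7 -0.1
boss -77.2 -0.5
rear -114.3 -0.5
tcp -117.8 0.5
sp -17.4 -0.0
[ 0.60238691 -0.18760947] 0.05967306599948012 0.02479656910666711 0.014328075605435173 lip yaw 3.7269365503827885
```

```bash
python3 -m creep '[[1,0,0,-1,0],[1,0,0,-2,0],[1,0,0,-3,0],[1,0,0,-3.3,0],[1,0,0,-3.3,0],[1,0,0,-3.3,0],[1,0,0,-3.3,0]]'
```

```text
clock: 13.12
position: [0.4845, -0.1945, 0.0315]
tool_rot: [3.141, -0.0, 0.066]
ft_force: [-0.3, 0.2, -1.7]
grip_width: 0.0144
grasp_force: 40.0
```

```bash
python3 -m creep '[[1,0,0,-0.1,0],[1,0,0,-0.2,0],[1,0,0,-0.2,0],[1,0,0,-0.2,0]]'; python3 -m creep '[[1,0,0,-0.1,0],[1,0,0,-0.1,0],[1,0,0,-0.1,0]]'
```

```text
clock: 13.62
position: [0.4843, -0.1945, 0.0292]
tool_rot: [-3.142, 0.0, 0.066]
ft_force: [0.0, -0.6, -2.1]
grip_width: 0.0144
grasp_force: 40.0
clock: 14.0
position: [0.4844, -0.1945, 0.0283]
tool_rot: [3.142, -0.0, 0.066]
ft_force: [0.2, 0.2, -1.1]
grip_width: 0.0143
grasp_force: 40.0
```

```bash
python3 -m creep '[[1,0,0,-0.05,0],[1,0,0,-0.05,0],[1,0,0,-0.05,0]]'
```

```text
clock: 14.38
position: [0.4844, -0.1945, 0.0282]
tool_rot: [3.141, -0.0, 0.066]
ft_force: [-2.9, 1.4, 4.8]
grip_width: 0.0145
grasp_force: 40.0
```

Contact came at TCP z = 0.0282, exactly as predicted, with about 6 N on the rail. Now sliding along the rail at 20 mm/s, stopping short of the spindle.

```bash
python3 -m creep '[[1,0.25,0.016,0,0],[1,0.5,0.032,0,0],[1,0.75,0.048,0,0],[1,1,0.064,0,0],[1,1.25,0.08,0,0],[1,1.5,0.096,0,0],[1,1.75,0.11,0,0],[1,2,0.13,0,0],[1,2.2,0.14,0,0],[1,2.2,0.14,0,0],[1,2.2,0.14,0,0]]'
```

```text
clock: 15.75
position: [0.5063, -0.1933, 0.0282]
tool_rot: [3.141, 0.0, 0.066]
ft_force: [-3.9, -0.3, 5.5]
grip_width: 0.0146
grasp_force: 40.0
```

```bash
python3 -m creep '[[1,0.15,0.01,0,0],[1,0.3,0.02,0,0],[1,0.45,0.03,0,0],[1,0.6,0.04,0,0],[1,0.6,0.04,0,0]]'; python3 -m creep '[[1,0.1,0.006,0,0],[1,0.2,0.013,0,0],[1,0.2,0.013,0,0]]'
```

```text
clock: 16.38
position: [0.5118, -0.1929, 0.0282]
tool_rot: [3.141, 0.001, 0.066]
ft_force: [-7.0, -1.0, 8.5]
grip_width: 0.014
grasp_force: 40.0
clock: 16.75
position: [0.5135, -0.1928, 0.0282]
tool_rot: [3.142, 0.002, 0.066]
ft_force: [-9.5, -0.6, 9.8]
grip_width: 0.0144
grasp_force: 40.0
```

```bash
python3 -m creep '[[1,0.05,0.003,0,0],[1,0.1,0.006,0,0],[1,0.1,0.006,0,0]]'
```

```text
clock: 17.12
position: [0.5145, -0.1927, 0.0282]
tool_rot: [3.142, 0.002, 0.066]
ft_force: [-8.4, -1.0, 8.9]
grip_width: 0.0146
grasp_force: 40.0
```

```bash
python3 -m creep '[[1,0.05,0.003,0.02,0],[1,0.1,0.006,0.03,0],[1,0.1,0.006,0.03,0]]'
```

```text
clock: 17.5
position: [0.5157, -0.1926, 0.0282]
tool_rot: [-3.142, 0.001, 0.066]
ft_force: [-6.5, -1.2, 4.4]
grip_width: 0.0145
grasp_force: 40.0
```

```bash
python3 -m creep '[[1,0.05,0.003,0,0],[1,0.1,0.006,0,0],[1,0.1,0.006,0,0]]'
```

```text
clock: 17.88
position: [0.5167, -0.1925, 0.0282]
tool_rot: [-3.141, 0.002, 0.066]
ft_force: [-7.0, -1.1, 5.1]
grip_width: 0.0142
grasp_force: 40.0
```

Predicted home is TCP x ≈ 0.517, give or take 2 mm. I'll creep on in half-millimetre steps and watch fx.

```bash
python3 -m creep '[[1,0.05,0.003,0,0],[1,0.05,0.003,0,0]]'; python3 -m creep '[[1,0.05,0.003,0,0],[1,0.05,0.003,0,0]]'
```

```text
clock: 18.12
position: [0.5169, -0.1925, 0.0282]
tool_rot: [-3.141, 0.002, 0.066]
ft_force: [-8.4, -1.2, 7.1]
grip_width: 0.0142
grasp_force: 40.0
clock: 18.38
position: [0.5169, -0.1925, 0.0282]
tool_rot: [-3.141, 0.003, 0.066]
ft_force: [-13.5, -1.5, 9.6]
grip_width: 0.0142
grasp_force: 40.0
```

```bash
python3 -m creep '[[1,0.05,0.003,0,0],[1,0.05,0.003,0,0]]'
```

```text
clock: 18.62
position: [0.5169, -0.1925, 0.0282]
tool_rot: [-3.141, 0.004, 0.066]
ft_force: [-15.5, -0.8, 11.7]
grip_width: 0.0143
grasp_force: 40.0
```

TCP x stalls at 0.5169 while fx climbs, so the prongs are on the stop. I'll check with a last view of the dial and the lever against the lip.

Run:
```python
from h import *
o,c=shot('wrist','w7'); print(o['position'],o['tool_rot'],o['ft_force'],o['moment'])
a=cv2.resize(c['color'][0:210,116:396,::-1],(800,600),interpolation=cv2.INTER_CUBIC)
cv2.imwrite('pics/w7b.png',a)
```

```text
[ 0.51694875 -0.19248293  0.02822126] [-3.14099732  0.00430082  0.0656846 ] [-15.53772066  -0.84350673  11.70222802] [-0.21204769  3.09469968 -0.05047785]
```

View pics/w7b.png

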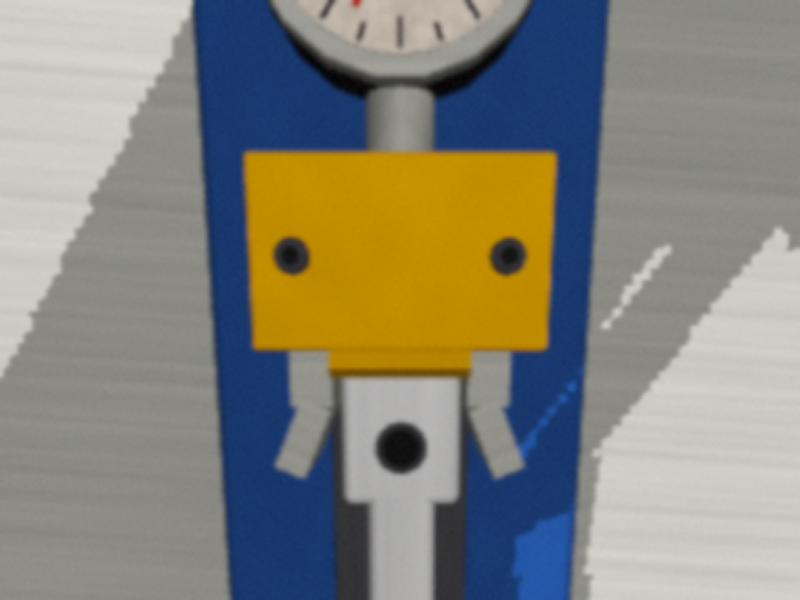

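The fork is behind the lip, centred between the cheeks, with the boss hole at (401,447). The needle is visible at (357,2), with dial ticks at (400,30), (362,32) and (327,8). Now measuring both.

Run:
```python
from h import *
o,c=load('w7'); s=.35
P=lambda L,z:pix2w(o,c,(np.array(L,float)+.5)*s-.5+[116,0],z)[:,:2]
y=.0643;d=np.array([np.cos(y),np.sin(y)]);n=np.array([-d[1],d[0]])
lip=P([(252,349),(547,349)],.065); stop=lip.mean(0)+.012*d
h=P([(401,447),(345,501),(459,501),(402,376)],.057)
print('hole (-31.9), boss rear corners (-46): along,lat mm',np.c_[(h-stop)@d,(h-stop)@n]*1e3, 'lip yaw',np.degrees(np.arctan2(*(lip[0]-lip[1])[::-1]))-90)
e=h[1]-h[2]; print('boss yaw',np.degrees(np.arctan2(e[1],e[0]))-90,np.linalg.norm(e))
o5,c5=load('w5')
# dial centre from ticks: rays of ticks intersect; z ~.06
for z in (.055,.065):
    T=P([(400,46),(400,16),(362,40),(364,24),(320,18),(335,-3),(482,18),(468,-3),(357,2),(361,-4)],z)-stop
    print(z,np.c_[T@d,T@n].round(4).tolist())
# red pixels full image, top rows
im=c['color'].astype(int); r=(im[:,:,0]-im[:,:,1:].max(2)>60)&(np.arange(384)[:,None]<15); v,u=np.nonzero(r); u0=u
m=(u>200)&(u<320); print(u[m],v[m])
ot,ct=shot('top','top7')
cen=w2pix(ot,ct,[[*(stop+.0625*d),.06]])[0]; x,yy=cen.astype(int); w=ct['color'][yy-12:yy+13,x-12:x+13].astype(int); q=w[:,:,0]-w[:,:,1:].max(2)
print(cen,q.max()); vv,uu=np.nonzero(q>25); print(list(zip(uu+x-12,vv+yy-12,q[vv,uu])))
```

```text
hole (-31.9), boss rear corners (-46): along,lat mm [[-33.13003989  -0.31054884]
 [-45.26243341  12.205391  ]
 [-45.25781135 -13.28224126]
 [-17.87485164  -0.5197218 ]] lip yaw 3.701495713013756
boss yaw 3.6945089463396954 0.02548763267547278
0.055 [[0.0446, -0.0001], [0.0497, -0.0001], [0.0456, 0.0073], [0.0483, 0.0068], [0.0493, 0.0153], [0.0528, 0.0123], [0.0493, -0.0159], [0.0528, -0.0131], [0.052, 0.0081], [0.053, 0.0073]]
0.065 [[0.0417, -0.0001], [0.0464, -0.0001], [0.0426, 0.0068], [0.0452, 0.0064], [0.0461, 0.0144], [0.0494, 0.0116], [0.0461, -0.0149], [0.0494, -0.0123], [0.0486, 0.0076], [0.0495, 0.0069]]
[239 240 241 240 241] [0 0 0 1 1]
[321.56345437 143.51873702] 21
[]
```

The boss rear sits 45.3 mm before the stop (46 expected) and its yaw matches the lip, so the lever is essentially home and square. The needle reads about 5.7. I'll ease the downward load and check the yaw moment to confirm both prongs bear evenly.

```bash
python3 -m creep '[[1,0,0,0.03,0],[1,0,0,0.03,0],[1,0,0,0.03,0]]'; python3 -c "
from workcell import bot;o=bot.get_obs();print(o['moment'],o['position'],o['tool_rot'])"
python3 -m creep '[[1,0,0,0,-0.06],[1,0,0,0,-0.06],[1,0,0,0,-0.06]]'; python3 -c "
from workcell import bot;o=bot.get_obs();print(o['moment'],o['position'],o['tool_rot'])"
```

```text
clock: 19.1
position: [0.517, -0.1925, 0.0282]
tool_rot: [-3.141, 0.004, 0.066]
ft_force: [-13.9, -2.7, 7.4]
grip_width: 0.0143
grasp_force: 40.0
[-0.32171167  2.77705435 -0.04809688] [ 0.51695221 -0.19246979  0.02824703] [-3.14099649  0.00428199  0.06570449]
clock: 19.48
position: [0.5169, -0.1924, 0.0282]
tool_rot: [-3.141, 0.004, 0.057]
ft_force: [-14.1, -2.2, 7.9]
grip_width: 0.0143
grasp_force: 40.0
[-0.32872468  2.81526798  0.13879778] [ 0.516928   -0.19244945  0.02820225] [-3.14101878  0.00435999  0.05748117]
```

```bash
python3 -m creep '[[1,0.02,0,0,0.045],[1,0.02,0,0,0.045],[1,0.02,0,0,0.045],[1,0.02,0,0,0.045],[1,0.02,0,0,0.045],[1,0.02,0,0,0.045]]'; python3 -c "
from workcell import bot;o=bot.get_obs();print(o['moment'],o['position'],o['tool_rot'])"; python3 -m creep '[[1,0,0,0,0],[1,0,0,0,0],[1,0,0,0,0],[1,0,0,0,0],[1,0,0,0,0],[1,0,0,0,0],[1,0,0,0,0],[1,0,0,0,0]]'
```

```text
clock: 20.23
position: [0.517, -0.1925, 0.0282]
tool_rot: [-3.141, 0.005, 0.064]
ft_force: [-15.3, -3.0, 9.8]
grip_width: 0.0141
grasp_force: 40.0
[-3.44442669e-01  3.08842761e+00  1.16733761e-03] [ 0.51697395 -0.1924784   0.02824216] [-3.14091058  0.0047013   0.06362537]
clock: 21.22
position: [0.5169, -0.1924, 0.0282]
tool_rot: [-3.141, 0.005, 0.064]
ft_force: [-15.8, -2.0, 9.3]
grip_width: 0.0142
grasp_force: 40.0
```

The push is steady at about 15 N, the yaw moment is near zero so both prongs bear evenly, and the position holds. Handing in.

```bash
python3 -c "
from workcell import bot;print(bot.close_job())"
```

```text
the job is handed in; nothing more can be done
None
```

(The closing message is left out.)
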